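Stack the instrument cases on the platform

ROBOT

A 6-joint arm with a two-finger parallel gripper is mounted at the origin on the work surface. World frame = base frame: x ahead of the robot, y to its left, z up, the work surface at z = 0. Lengths are in m, angles in rad, forces in N, time in s.
With the tool pointing down it reaches from about 0.375 to 0.975 m from the base axis. Payload 3.8 kg.
Tool frame: the origin (TCP) lies at the very end of the fingers, on their centre line; the grasp point (between the pads) lies 19 mm behind it; z points along the fingers, y is the direction in which the jaws open and shut (so a half turn about z gives the same grasp; the last joint's range is limited). The gripper opens to 85 mm and grips with 20 to 120 N. Pads are 22 mm wide; open, the fingers measure 114 mm over their backs; the gripper's body (76 mm by 85 mm) begins 54 mm behind the grasp point. The pads swing forward as they close: fully open they stand 13 mm farther back than shut.
Start: joints at [1.081, 0.264, 1.604, -0, 1.274, -0.037], TCP at [0.295, 0.607, 0.231] pointing down, gripper open.
Joint ranges: [-2.63, 2.63], [-0.94, 2.18], [0.31, 2.57], [-1.31, 4.45], [0, 2.66], [-2.55, 2.55]. Speed limits (rad/s): [2.57, 2.57, 3.14, 3.14, 3.14, 3.14].

INTERFACE

Orientations are given as a rotation vector (axis times angle).
In Python, from workcell import status, read_camera, camera_info, order gives the robot as it stands.
- The arm moves only by the tool move_arm, never from a script. Its argument "deltas" is a list of rows, each a list of 3 entries, a list of its own where there are three numbers: the turn, a rotation vector about the world's x, y, z as a fraction of full scale, then the shift along the world's x, y, z as a fraction of full scale, then the closure, from -1 (fully open) to 1 (shut), so that 0 is half open. A call has 1 to 20 rows; each row is the pose to reach, as a shift and turn from the pose commanded when the call began; what a row does not reach only later rows make up. Full scale, the value 1, is 0.1 m for a shift and pi/2 rad for a turn. A row lasts 1/8 s, in which the tool goes at most 62.5 mm and 10.7 degrees, less where a joint would pass 70% of its speed; a pose out of reach is approached as far as the arm can. A call with a number of a shift or a turn outside -1 to 1 is refused whole. A call with a gripper value outside its range is refused whole. The fingers move at their own pace and stop on an object; "grip_force" is the grip in N (left out, the last holds). Time passes only in rows, so rows that repeat a pose let the fingers close. It gives the time, the measured TCP pose, the force and the opening at its end, in the units of the state.
- status.read_state(): the state, without advancing time (a new reading comes with each control period).
- read_camera(name): name is "side" or "top"; returns (picture, depth): 384x512x3 uint8, red, green, blue; 384x512 float32, m along the optical axis (not along the pixel's ray), 0 where there is no reading.
- camera_info(name): a dict with "K" (3x3 intrinsics, pixels), "D" ([k1, k2, p1, p2, k3] as OpenCV has them; the pictures are not rectified), "R" (3x3) and "t" (3): a world point X has camera coordinates R X + t. Camera axes: x right, y down, z forward; pixel columns grow to the right and rows downward; lengths in m; the calibration is good to about 2 mm. A picture is of the moment at which its call begins. camera_info takes no time and is no camera call.
- order.finish_job(): hands the job in, once; it reports no verdict.
The state is a dict: "time": time; "q": joint angles; "joint_vel": joint speeds; "joint_torque": joint torques, N m; "tool_pos": TCP position; "tcp_rot": TCP orientation; "wrist_force": force on the tool from outside, world axes, zero at the start; "torque": the same for the moment, N m; "width": opening from 0.0 (shut) to 1.0 (fully open).
Only numpy, scipy, OpenCV 4.12 (cv2) and the standard library are available. Lean on these libraries where they do the work, as an engineer would, in place of code of your own. Each camera call takes 0.05 s, during which the arm holds its last target. There are 200 camera calls.

TASK

Stack the three bare aluminium instrument cases on the black-topped platform, the largest at the bottom and the smallest on top, each set down gently, centred and square on what is under it with the long sides parallel, so that its whole base is supported. The smallest case is lying on the largest at the start, so take it off before the largest goes onto the platform. Leave everything else on the bench where it is.

Things in the scene. Friction and masses are not known exactly. Their poses are not given: they have to be found in the camera images.
- platform: low instrument platform the stack goes on: grey painted block with a black rubber top, 176 long (x) x 96 wide (y) x 22 high; origin at the centre of its underside, top surface at z 22 above it; fixed to the bench
- case_large: largest case, 140 long x 68 wide x 40 high, about 0.55 kg; it starts on the bench with the smallest case lying on it; plain grey bare die-cast aluminium box with rounded edges, dark lid seam, tiny flush screws, flush brass sockets in one short end. Origin at the centre of its underside, x along its length, y across its width, z up. Loose. Either way round along its length is equally good
- case_medium: middle case, 106 long x 50 wide x 36 high, about 0.36 kg; starts on the bench; plain grey bare die-cast aluminium box with rounded edges, dark lid seam, tiny flush screws, flush brass sockets in one short end. Origin at the centre of its underside, x along its length, y across its width, z up. Loose. Either way round along its length is equally good
- case_small: smallest case, 72 long x 32 wide x 32 high, about 0.17 kg; starts lying on the largest case, at any angle; plain grey bare die-cast aluminium box with rounded edges, dark lid seam, tiny flush screws, flush brass sockets in one short end. Origin at the centre of its underside, x along its length, y across its width, z up. Loose. Either way round along its length is equally good
- multimeter: bystander: black handheld multimeter lying flat, 78 (x) x 150 (y) x 34 high, its dial standing 7 higher; origin at the centre of its underside
- board: bystander: small green computer board, 85 (x) x 56 (y) x 17 high; origin at the centre of its underside
- screwdriver: bystander: screwdriver lying on the bench, 190 long, about 30 thick at most, handle to its -x; origin on the bench below the middle of its length
- mug: bystander: white mug, 82 in diameter and 92 high, handle reaching about 35 further to its +y; origin at the centre of its underside
- battery: bystander: small black and copper block battery lying flat, 48 (x) x 26 (y) x 17 high; origin at the centre of its underside
- pot: bystander: small white lidded pot, 42 in diameter, 42 high; origin at the centre of its underside
- pliers: bystander: pliers with blue handles lying flat, 150 long (x, nose to +x) x 62 wide x 15 high; origin on the bench below the middle of its length. Taller bench instruments (up to 165 high) stand fixed along the sides and the back, more than 0.5 m to the left or right of the robot's axis or more than 0.8 m from it
Not all that is in view belongs to the job. What is shaped like the case_medium but blue or purple is not meant.

How it is judged:
By the outcome, as a careful person would: the job done as asked, in the order asked, and still so for the second after the job is handed in, with the robot touching nothing.
It also fails if it takes over 72 s, if anything falls off the work surface, if the arm or the gripper's body presses on something with over 40 N, if the wrist force passes 120 N, or if a joint passes its speed limit or range.

## Working session

There is one attempt and no reset: what is moved stays moved. The work goes in short steps, Python scripts to look and compute and a tool call to move; the robot and the scene stay as the last step left them, time stands still between calls to the robot, and variables do not carry over. Pictures are saved under pics/ and viewed, about 8 in all and at most 12, crops included, and the job is handed in when it is done.

Besides the shell and the picture viewer there is one more tool, called after "Call:" as name(argument=value, ...) on one line, values as JSON. move_arm: Moves the arm, as the interface text tells. Its arguments: {"type":"object","properties":{"deltas":{"type":"array","items":{"type":"array"}},"grip_force":{"type":"number"}},"required":["deltas"]}

```bash
mkdir -p pics; ls; cat > h.py <<'E'
import numpy as np, cv2
from workcell import status, read_camera, camera_info, order
def save(name,img): cv2.imwrite('pics/'+name,img[...,::-1])
def cloud(cam,depth):
    c=camera_info(cam);K,D,R,t=[np.array(c[k],float) for k in('K','D','R','t')]
    h,w=depth.shape;u,v=np.meshgrid(np.arange(w),np.arange(h))
    n=cv2.undistortPoints(np.stack([u,v],-1).reshape(-1,1,2).astype(float),K,D).reshape(h,w,2)
    P=np.concatenate([n,np.ones((h,w,1))],-1)*depth[...,None]
    X=(P-t)@R; X[depth<=0]=np.nan
    return X
E
python3 - <<'E'
from h import *
for c in('top','side'):
    p,d=read_camera(c);save(c+'0.png',cv2.resize(p,(800,600)));np.savez(c+'0.npz',p=p,d=d)
    i=camera_info(c);R=np.array(i['R']);print(c,-R.T@np.array(i['t']),R[2],i['K'][0])
print(status.read_state())
E
```

```text
pics
top [0.41129015 0.08807064 1.18568729] [ 0.0895526   0.01892194 -0.99580234] [424.17914572   0.         252.76009724]
side [-0.08554431 -0.65377311  0.83360004] [ 0.48219592  0.60954421 -0.62923998] [473.7309088    0.         252.07592312]
{'time': 0.1, 'q': array([ 1.08108946e+00,  2.64693281e-01,  1.60526834e+00,  4.99014969e-05,
        1.27370460e+00, -3.69158792e-02]), 'joint_vel': array([-1.03269461e-03, -2.62564722e-03, -1.40363462e-03, -9.16262509e-05,
       -5.07204546e-04, -4.56871250e-04]), 'joint_torque': array([ 8.99427978e-04, -5.16710401e+01, -3.68588805e+01,  5.93822710e-05,
        6.40072903e-03, -2.40657738e-05]), 'tool_pos': array([0.29497509, 0.60638469, 0.23005942]), 'tcp_rot': array([-0.7050728 , -3.06084741,  0.00312481]), 'wrist_force': array([ 1.29921599, -0.26031607, -0.33705177]), 'torque': array([-0.00873952, -0.02531762,  0.02370024]), 'width': 1.0007681571252625}
```

View pics/top0.png

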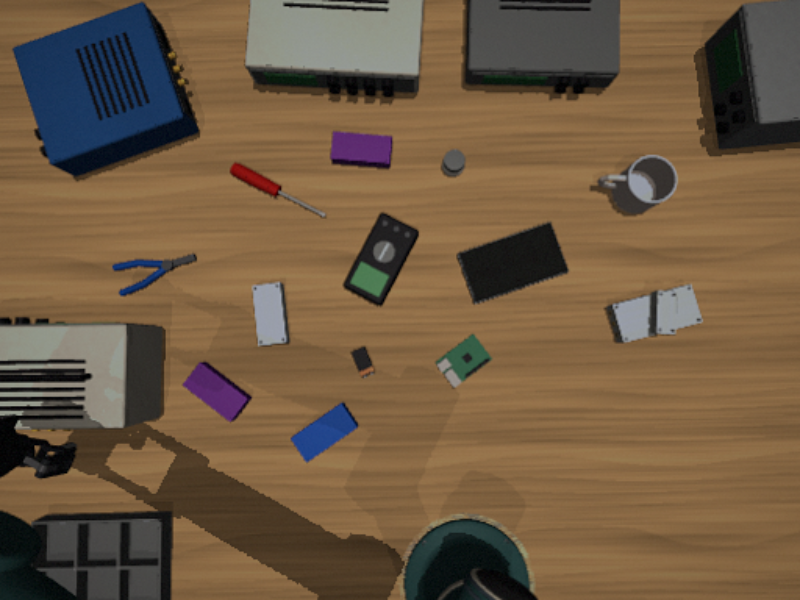

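View pics/side0.png

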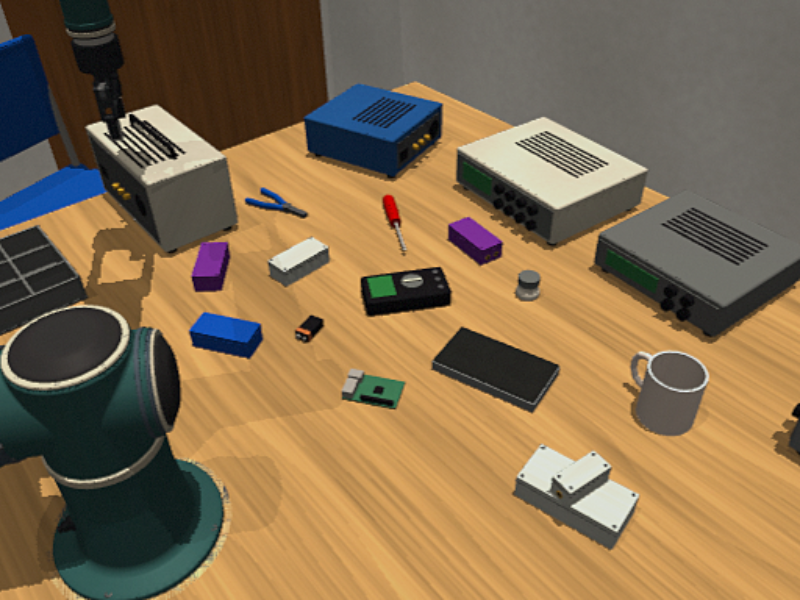

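The top view (800x600 px) shows the platform at (512,262), and the large case with the small one across it at about (655,312). The boxes shaped like the medium case are grey at (270,313), purple at (361,149), purple at (216,391) and blue at (325,432). Only the grey one at (270,313) is bare aluminium. Next I'll measure and make one confirming crop.

```bash
cat >> h.py <<'E'
def rect_at(X,p,zlo,zhi,box,cam='top',grey=None):
    m=(X[...,2]>zlo)&(X[...,2]<zhi)&(X[...,0]>box[0])&(X[...,0]<box[1])&(X[...,1]>box[2])&(X[...,1]<box[3])
    if grey is not None: m&=grey
    m=cv2.morphologyEx(m.astype(np.uint8),cv2.MORPH_OPEN,np.ones((3,3)))
    n,l,s,c=cv2.connectedComponentsWithStats(m)
    if n<2: return None
    k=1+np.argmax(s[1:,4]);q=X[l==k]
    (cx,cy),(w,h),a=cv2.minAreaRect((q[:,:2]*1000).astype(np.float32))
    if w<h: w,h,a=h,w,a+90
    a=(a+90)%180-90
    return dict(c=(round(cx,1),round(cy,1)),med=np.round(np.median(q,0)*1000,1),L=round(w,1),W=round(h,1),ang=round(a,1),n=len(q))
E
python3 - <<'E'
from h import *
for c in('top','side'):
    f=np.load(c+'0.npz');p,d=f['p'],f['d'];X=cloud(c,d)
    if c=='top':
        for n,(u,v) in dict(small=(638,318),large=(680,308),plat=(512,262),med=(270,313),bench=(560,420)).items():
            print(n,np.round(X[int(v*.64),int(u*.64)],4))
        pt=p
    def go(n,uv,lo,hi,r=.12):
        b=XT[int(uv[1]*.64),int(uv[0]*.64)]
        print(c,n,rect_at(X,p,lo,hi,(b[0]-r,b[0]+r,b[1]-r,b[1]+r)))
    if c=='top': XT=X
    go('small',(655,312),.060,.085);go('large',(655,312),.030,.050);go('plat',(512,262),.012,.032);go('med',(270,313),.028,.045,.09)
ps=np.load('side0.npz')['p']
a=cv2.resize(pt[150:240,140:460],(800,225));b=cv2.resize(ps[140:360,160:420],(410,347))
im=np.zeros((575,800,3),np.uint8);im[:225]=a;im[226:573,:410]=b;save('crop1.png',im)
E
```

```text
small [ 0.4451 -0.3043  0.0388]
large [ 0.4595 -0.3768  0.0385]
plat [ 0.5493 -0.0944  0.0258]
med [0.4687 0.3312 0.0343]
bench [ 0.2717 -0.1723 -0.0013]
top small {'c': (451.3, -340.3), 'med': array([ 450.8, -339.2,   70.9]), 'L': 72.3, 'W': 32.7, 'ang': -4.5, 'n': 373}
top large {'c': (442.5, -301.4), 'med': array([ 444.6, -297.2,   39.2]), 'L': 69.9, 'W': 68.4, 'ang': -77.3, 'n': 625}
top plat {'c': (547.6, -97.4), 'med': array([546.9, -96.3,  21.2]), 'L': 176.2, 'W': 96.0, 'ang': -72.5, 'n': 2191}
top med {'c': (466.4, 331.8), 'med': array([466. , 331. ,  35.7]), 'L': 105.9, 'W': 50.4, 'ang': 5.6, 'n': 722}
side small {'c': (452.6, -343.2), 'med': array([ 447.9, -345.7,   72.3]), 'L': 73.9, 'W': 34.1, 'ang': -5.6, 'n': 619}
side large {'c': (451.2, -340.4), 'med': array([ 445.7, -362.5,   40.6]), 'L': 142.0, 'W': 75.0, 'ang': -75.3, 'n': 1665}
side plat {'c': (548.5, -101.6), 'med': array([ 544.9, -109.1,   22.3]), 'L': 176.4, 'W': 100.5, 'ang': -72.4, 'n': 2169}
side med {'c': (468.8, 327.4), 'med': array([465.2, 323.1,  36.1]), 'L': 108.6, 'W': 55.1, 'ang': 5.5, 'n': 455}
```

View pics/crop1.png

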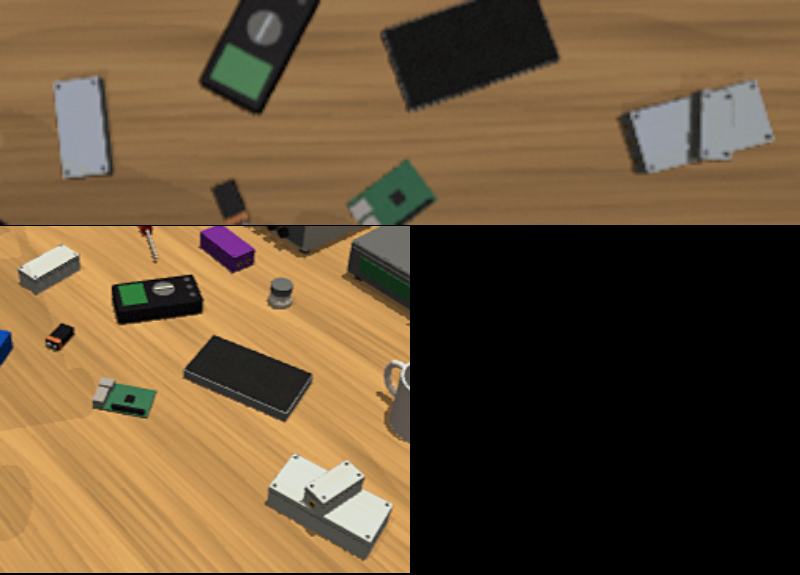

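The crop confirms it: the grey screwed case at the left is the medium one, and the small case sits across the large. The sizes measured from the top view match those given. Next I move over the small case, turning the jaw axis from 64° to 85.5°.

Call:
move_arm(deltas=[[[0, 0, 0.12], [0.15, -0.5, 0], -1], [[0, 0, 0.239], [0.31, -0.95, 0], -1], [[0, 0, 0.239], [0.31, -0.95, 0], -1]])

```text
time: 0.48
tool_pos: [0.3269, 0.509, 0.2306]
tcp_rot: [-0.125, -3.139, 0.003]
wrist_force: [-0.6, 0.4, 0.6]
width: 0.998
```

Call:
move_arm(deltas=[[[0, 0, 0], [0.15, -0.5, 0], -1], [[0, 0, 0], [0.31, -0.95, 0], -1]])

```text
time: 0.72
tool_pos: [0.3572, 0.4167, 0.231]
tcp_rot: [-0.122, -3.139, -0.0]
wrist_force: [1.7, -0.8, -0.3]
width: 0.994
```

Call:
move_arm(deltas=[[[0, 0, 0], [0.15, -0.5, 0], -1], [[0, 0, 0], [0.31, -0.95, 0], -1]])

```text
time: 0.98
tool_pos: [0.3884, 0.3213, 0.2312]
tcp_rot: [-0.123, -3.139, -0.001]
wrist_force: [1.2, 0.1, 0.4]
width: 1.003
```

Call:
move_arm(deltas=[[[0, 0, 0], [0.1, -0.5, 0], -1], [[0, 0, 0], [0.2, -1, 0], -1]])

```text
time: 1.23
tool_pos: [0.4087, 0.2213, 0.2313]
tcp_rot: [0.123, 3.139, 0.001]
wrist_force: [0.7, 0.7, 0.4]
width: 1.0
```

Call:
move_arm(deltas=[[[0, 0, 0], [0.1, -0.5, 0], -1], [[0, 0, 0], [0.2, -1, 0], -1]])

```text
time: 1.48
tool_pos: [0.4288, 0.1212, 0.2314]
tcp_rot: [0.123, 3.138, 0.001]
wrist_force: [1.3, 0.8, 0.6]
width: 1.001
```

Call:
move_arm(deltas=[[[0, 0, 0], [0.1, -0.5, 0], -1], [[0, 0, 0], [0.2, -1, 0], -1]])

```text
time: 1.72
tool_pos: [0.449, 0.0211, 0.2315]
tcp_rot: [0.123, 3.138, 0.001]
wrist_force: [1.3, 0.1, -0.6]
width: 0.999
```

Call:
move_arm(deltas=[[[0, 0, 0], [0, -0.5, 0], -1], [[0, 0, 0], [0, -1, 0], -1]])

```text
time: 1.98
tool_pos: [0.4489, -0.0791, 0.2314]
tcp_rot: [0.124, 3.138, 0.001]
wrist_force: [0.0, 0.7, -0.3]
width: 1.002
```

Call:
move_arm(deltas=[[[0, 0, 0], [0, -0.5, 0], -1], [[0, 0, 0], [0, -1, 0], -1]])

```text
time: 2.22
tool_pos: [0.4489, -0.1793, 0.2314]
tcp_rot: [0.124, 3.138, 0.001]
wrist_force: [1.1, 0.2, 0.4]
width: 0.999
```

Call:
move_arm(deltas=[[[0, 0, 0], [0, -0.5, 0], -1], [[0, 0, 0], [0, -1, 0], -1]])

```text
time: 2.48
tool_pos: [0.449, -0.2794, 0.2312]
tcp_rot: [0.124, 3.138, 0.001]
wrist_force: [1.0, 0.5, -0.4]
width: 0.998
```

Call:
move_arm(deltas=[[[0, 0, 0], [0, -0.5, 0], -1], [[0, 0, 0], [0.03, -0.62, 0], -1], [[0, 0, 0], [0.03, -0.62, -0.5], -1], [[0, 0, 0], [0.03, -0.62, -1], -1], [[0, 0, 0], [0.03, -0.62, -1], -1]])

```text
time: 3.1
tool_pos: [0.4486, -0.3363, 0.1264]
tcp_rot: [-0.121, -3.131, -0.011]
wrist_force: [-0.6, 0.5, 0.6]
width: 0.996
```

Call:
move_arm(deltas=[[[0, 0, 0], [0, 0, -0.4], -1], [[0, 0, 0], [0, 0, -0.7], -1], [[0, 0, 0], [0, 0, -0.87], -1], [[0, 0, 0], [0, 0, -0.87], -1]], grip_force=40)

```text
time: 3.6
tool_pos: [0.4516, -0.3397, 0.0445]
tcp_rot: [-0.121, -3.139, -0.001]
wrist_force: [0.2, -0.1, 0.2]
width: 0.999
```

```bash
python3 - <<'E'
from h import *
s=status.read_state();print(s['tool_pos'],s['tcp_rot'],s['joint_vel'],s['wrist_force'])
E
```

```text
[ 0.45161273 -0.33967156  0.04450043] [-1.21072365e-01 -3.13876785e+00 -8.05764921e-04] [-0.00513085 -0.02266442 -0.02230515 -0.00081471  0.00615784 -0.00440362] [ 0.21017931 -0.14909696  0.23852057]
```

Call:
move_arm(deltas=[[[0, 0, 0], [0, 0, 0], 1], [[0, 0, 0], [0, 0, 0], 1], [[0, 0, 0], [0, 0, 0], 1], [[0, 0, 0], [0, 0, 0], 1], [[0, 0, 0], [0, 0, 0], 1], [[0, 0, 0], [0, 0, 0], 1], [[0, 0, 0], [0, 0, 0], 1], [[0, 0, 0], [0, 0, 0], 1]], grip_force=40)

```text
time: 4.6
tool_pos: [0.4521, -0.3408, 0.0455]
tcp_rot: [0.122, 3.138, -0.002]
wrist_force: [-0.0, 0.0, 6.3]
width: 0.366
```

Call:
move_arm(deltas=[[[0, 0, 0], [0, 0, 0.1], 1], [[0, 0, 0], [0, 0, 0.3], 1], [[0, 0, 0], [0, 0, 0.7], 1], [[0, 0, 0], [0, 0, 0.7], 1]])

```text
time: 5.1
tool_pos: [0.4534, -0.3418, 0.118]
tcp_rot: [0.121, 3.134, -0.006]
wrist_force: [0.5, 0.4, -0.2]
width: 0.367
```

Call:
move_arm(deltas=[[[0, 0, 0], [-0.1, 0.5, 0], 1], [[0, 0, 0], [-0.25, 1, 0], 1]])

```text
time: 5.35
tool_pos: [0.4253, -0.2387, 0.1131]
tcp_rot: [-0.124, -3.138, -0.002]
wrist_force: [0.0, 0.9, -0.9]
width: 0.368
```

Call:
move_arm(deltas=[[[0, 0, 0], [-0.16, 0.51, 0], 1], [[0, 0, 0], [-0.16, 0.51, -0.4], 1], [[0, 0, 0], [-0.16, 0.51, -0.8], 1], [[0, 0, 0], [-0.16, 0.51, -1], 1], [[0, 0, 0], [-0.16, 0.51, -1], 1]])

```text
time: 5.98
tool_pos: [0.4073, -0.1874, 0.0116]
tcp_rot: [-0.121, -3.133, -0.005]
wrist_force: [-0.7, -0.0, -1.8]
width: 0.369
```

```bash
python3 - <<'E'
from h import *
s=status.read_state();print(s['tool_pos'],s['tcp_rot'],s['wrist_force'])
p,d=read_camera('side');save('side1.png',cv2.resize(p[180:370,200:450],(750,570)))
E
```

```text
[ 0.40727006 -0.18735128  0.01160748] [-0.12100873 -3.1330632  -0.00465297] [-0.68523815 -0.00182687 -1.79207692]
```

View pics/side1.png

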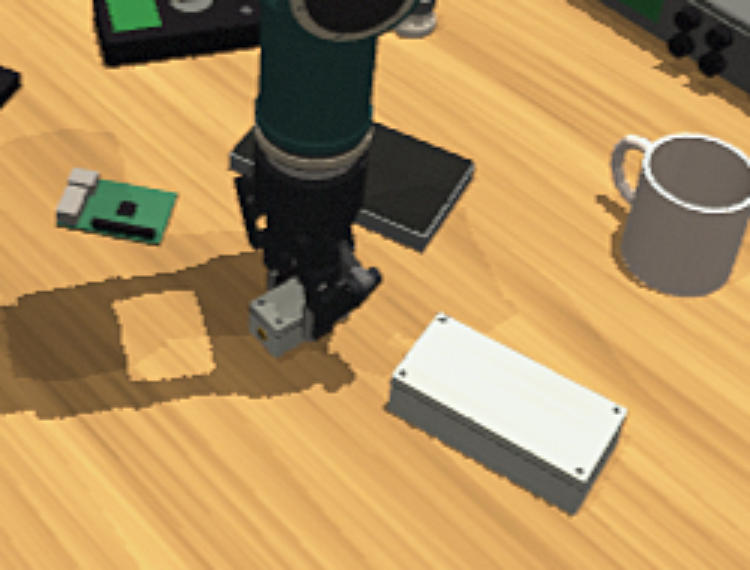

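The picture shows the small case held level just above clear bench at (280,315), with the large case free at (510,415). I set the small one down, let go and rise.

Call:
move_arm(deltas=[[[0, 0, 0], [0, 0, -0.05], 1], [[0, 0, 0], [0, 0, -0.08], 1], [[0, 0, 0], [0, 0, -0.09], 1], [[0, 0, 0], [0, 0, -0.09], 1]])

```text
time: 6.52
tool_pos: [0.4105, -0.1892, 0.0056]
tcp_rot: [0.122, 3.139, -0.0]
wrist_force: [0.3, 0.3, -1.8]
width: 0.364
```

Call:
move_arm(deltas=[[[0, 0, 0], [0, 0, 0], -1], [[0, 0, 0], [0, 0, 0], -1], [[0, 0, 0], [0, 0, 0], -1], [[0, 0, 0], [0, 0, 0], -1], [[0, 0, 0], [0, 0, 0], -1], [[0, 0, 0], [0, 0, 0], -1], [[0, 0, 0], [0, 0, 0], -1]])

```text
time: 7.4
tool_pos: [0.4103, -0.189, 0.0053]
tcp_rot: [-0.122, -3.139, -0.0]
wrist_force: [-0.1, 0.4, -0.2]
width: 1.0
```

Call:
move_arm(deltas=[[[0, 0, 0], [0, 0, 0.3], -1], [[0, 0, 0], [0, 0, 0.7], -1], [[0, 0, 0], [0, 0, 1], -1]])

```text
time: 7.78
tool_pos: [0.4107, -0.1892, 0.1068]
tcp_rot: [0.121, 3.138, -0.001]
wrist_force: [0.0, -1.3, -0.2]
width: 0.999
```

Call:
move_arm(deltas=[[[0, 0, 0], [-0.1, 0.5, 0.4], -1], [[0, 0, 0], [-0.2, 1, 0.6], -1], [[0, 0, 0], [-0.2, 1, 0.6], -1]])

```text
time: 8.15
tool_pos: [0.391, -0.087, 0.1673]
tcp_rot: [0.115, 3.135, -0.001]
wrist_force: [0.1, -0.2, -0.3]
width: 1.006
```

```bash
python3 - <<'E'
from h import *
p,d=read_camera('top');X=cloud('top',d);save('top2.png',cv2.resize(p,(800,600)))
print('large',rect_at(X,p,.03,.06,(.34,.56,-.45,-.24)))
print('small',rect_at(X,p,.022,.05,(.33,.48,-.245,-.1)))
E
```

```text
large {'c': (451.4, -337.3), 'med': array([ 453.6, -341.5,   39.1]), 'L': 143.4, 'W': 67.8, 'ang': -77.1, 'n': 1256}
small None
```

```bash
cat >> h.py <<'E'
def top_rect(X,z,box,tol=.004):
    m=(abs(X[...,2]-z)<tol)&(X[...,0]>box[0])&(X[...,0]<box[1])&(X[...,1]>box[2])&(X[...,1]<box[3])
    m=cv2.morphologyEx(m.astype(np.uint8),cv2.MORPH_OPEN,np.ones((3,3)))
    n,l,s,c=cv2.connectedComponentsWithStats(m)
    if n<2:return None
    q=X[l==1+np.argmax(s[1:,4])][:,:2]*1000
    _,(w,h),a=cv2.minAreaRect(q.astype(np.float32)); a=a if w>h else a+90
    u=np.array([np.cos(np.radians(a)),np.sin(np.radians(a))]);v=np.array([-u[1],u[0]])
    A,B=[np.percentile(q@k,[1,99]) for k in(u,v)]
    cv=np.cov(q.T);e=np.linalg.eigh(cv)[1][:,1]
    return dict(c=np.round(A.mean()*u+B.mean()*v,1),mean=np.round(q.mean(0),1),L=round(np.ptp(A),1),W=round(np.ptp(B),1),ang=round((a+90)%180-90,1),pca=round((np.degrees(np.arctan2(e[1],e[0]))+90)%180-90,1),n=len(q))
E
python3 - <<'E'
from h import *
p,d=read_camera('top');X=cloud('top',d)
print('large',top_rect(X,.040,(.34,.56,-.45,-.24)))
print('small',top_rect(X,.032,(.33,.48,-.245,-.12)))
X0=cloud('top',np.load('top0.npz')['d'])
print('plat0',top_rect(X0,.022,(.4,.7,-.25,.05)))
print('med0',top_rect(X0,.036,(.38,.56,.24,.42)))
print('small0',top_rect(X0,.072,(.38,.56,-.42,-.24)))
E
```

```text
large {'c': array([ 452.3, -338.5]), 'mean': array([ 455. , -341.7]), 'L': np.float64(134.9), 'W': np.float64(64.2), 'ang': -77.3, 'pca': np.float64(-82.5), 'n': 982}
small None
plat0 {'c': array([547.5, -97.3]), 'mean': array([ 546.8, -100.8]), 'L': np.float64(167.7), 'W': np.float64(90.1), 'ang': -72.0, 'pca': np.float64(-69.7), 'n': 1576}
med0 {'c': array([466.2, 332.1]), 'mean': array([461.7, 332.3]), 'L': np.float64(103.5), 'W': np.float64(48.1), 'ang': 6.5, 'pca': np.float64(9.4), 'n': 573}
small0 {'c': array([ 432.5, -339.3]), 'mean': array([ 432.6, -338.7]), 'L': np.float64(31.9), 'W': np.float64(30.3), 'ang': -4.2, 'pca': np.float64(-45.6), 'n': 148}
```

View pics/top2.png

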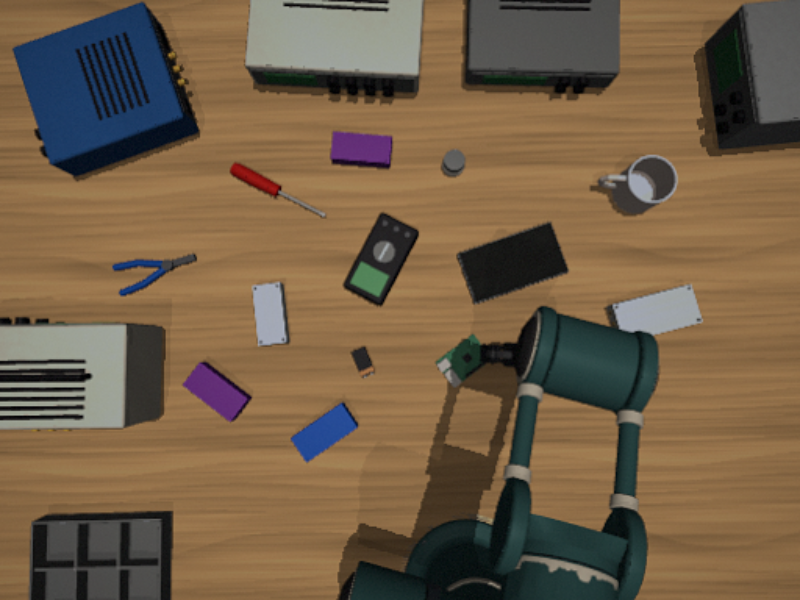

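```bash
cat >> h.py <<'E'
def grey_rect(cam,p,X,z,box,show=False,smax=60,vmin=None,dark=False):
    """colour mask + rays cast onto plane z -> rectangle (mm)"""
    c=camera_info(cam);K,D,R,t=[np.array(c[k],float) for k in('K','D','R','t')]
    o=-R.T@t;h,w=p.shape[:2]
    u,v=np.meshgrid(np.arange(w),np.arange(h))
    n=cv2.undistortPoints(np.stack([u,v],-1).reshape(-1,1,2).astype(float),K,D).reshape(h,w,2)
    r=np.concatenate([n,np.ones((h,w,1))],-1)@R
    Q=o+r*((z-o[2])/r[...,2:])
    s=cv2.cvtColor(p,cv2.COLOR_RGB2HSV)
    m=(Q[...,0]>box[0])&(Q[...,0]<box[1])&(Q[...,1]>box[2])&(Q[...,1]<box[3])&(abs(X[...,2]-z)<.012)
    val=s[...,2]
    m&=(val<60) if dark else ((s[...,1]<smax)&(val>(vmin or 100)))
    m=cv2.morphologyEx(m.astype(np.uint8),cv2.MORPH_OPEN,np.ones((3,3)))
    k,l,st,_=cv2.connectedComponentsWithStats(m)
    if k<2:return None
    q=(Q[l==1+np.argmax(st[1:,4])][:,:2]*1000).astype(np.float32)
    (cx,cy),(a,b),g=cv2.minAreaRect(q)
    if a<b:a,b,g=b,a,g+90
    return dict(c=(round(cx,1),round(cy,1)),L=round(a,1),W=round(b,1),ang=round((g+90)%180-90,1),n=len(q))
E
python3 - <<'E'
from h import *
for c in('top','side'):
    p,d=read_camera(c);X=cloud(c,d)
    f=np.load(c+'0.npz');X0=cloud(c,f['d'])
    for nm,pp,XX,z,b,k in(('large',p,X,.04,(.34,.56,-.45,-.24),{}),('small0',f['p'],X0,.072,(.38,.56,-.42,-.24),{}),('med0',f['p'],X0,.036,(.38,.56,.24,.42),{}),('plat0',f['p'],X0,.022,(.4,.7,-.25,.05),dict(dark=True))):
        print(c,nm,[grey_rect(c,pp,XX,z,b,vmin=vm,**k) for vm in(110,150)])
E
```

```text
top large [{'c': (451.5, -337.1), 'L': 140.1, 'W': 67.3, 'ang': -76.9, 'n': 1198}, {'c': (451.7, -338.2), 'L': 137.3, 'W': 65.8, 'ang': -76.8, 'n': 1126}]
top small0 [{'c': (451.0, -339.7), 'L': 68.2, 'W': 30.8, 'ang': -3.5, 'n': 297}, {'c': (452.2, -341.0), 'L': 65.4, 'W': 28.2, 'ang': -3.4, 'n': 250}]
top med0 [{'c': (466.8, 331.7), 'L': 104.5, 'W': 49.1, 'ang': 5.8, 'n': 661}, {'c': (467.7, 332.0), 'L': 101.4, 'W': 47.7, 'ang': 5.8, 'n': 618}]
top plat0 [{'c': (546.9, -96.3), 'L': 174.7, 'W': 92.8, 'ang': -72.5, 'n': 2083}, {'c': (546.9, -96.3), 'L': 174.7, 'W': 92.8, 'ang': -72.5, 'n': 2083}]
side large [{'c': (452.6, -340.2), 'L': 139.4, 'W': 68.3, 'ang': -76.6, 'n': 1941}, {'c': (452.7, -340.0), 'L': 139.1, 'W': 67.9, 'ang': -76.7, 'n': 1916}]
side small0 [{'c': (452.5, -343.0), 'L': 71.3, 'W': 31.4, 'ang': -5.9, 'n': 420}, {'c': (452.5, -342.7), 'L': 71.3, 'W': 30.8, 'ang': -5.9, 'n': 395}]
side med0 [{'c': (468.5, 328.9), 'L': 105.9, 'W': 49.4, 'ang': 5.4, 'n': 353}, {'c': (468.9, 329.3), 'L': 105.0, 'W': 48.9, 'ang': 5.7, 'n': 346}]
side plat0 [{'c': (548.3, -101.0), 'L': 170.6, 'W': 93.7, 'ang': -72.8, 'n': 1880}, {'c': (548.3, -101.0), 'L': 170.6, 'W': 93.7, 'ang': -72.8, 'n': 1880}]
```

Both cameras agree on the large case: centre about (452,-339) mm, angle -76.8°. Relative to it the platform centre is (+95.6,+240) mm, at -72.5°. Grasp it.

Call:
move_arm(deltas=[[[0, 0, -0.11], [0.1, -0.4, 0], -1], [[0, 0, -0.22], [0.2, -0.8, 0], -1], [[0, 0, -0.33], [0.3, -1, 0], -1]])

```text
time: 8.72
tool_pos: [0.4199, -0.1918, 0.1641]
tcp_rot: [-0.935, -2.997, 0.0]
wrist_force: [0.4, 0.8, -0.1]
width: 1.002
```

Call:
move_arm(deltas=[[[0, 0, -0.11], [0.1, -0.4, 0], -1], [[0, 0, -0.22], [0.2, -0.8, 0], -1], [[0, 0, -0.33], [0.32, -1, 0], -1]])

```text
time: 9.1
tool_pos: [0.4515, -0.2922, 0.1637]
tcp_rot: [-1.672, -2.657, 0.001]
wrist_force: [0.4, 1.1, -0.4]
width: 0.996
```

Call:
move_arm(deltas=[[[0, 0, -0.1], [0, -0.5, 0], -1], [[0, 0, -0.143], [0, -0.5, -0.3], -1], [[0, 0, -0.143], [0, -0.5, -0.7], -1], [[0, 0, -0.143], [0, -0.5, -0.7], -1], [[0, 0, -0.143], [0, -0.5, -0.7], -1]])

```text
time: 9.72
tool_pos: [0.4522, -0.3399, 0.0954]
tcp_rot: [-1.95, -2.462, 0.0]
wrist_force: [0.6, -0.4, -0.5]
width: 0.997
```

```bash
python3 - <<'E'
from h import *
s=status.read_state();r=s['tcp_rot'];print(s['tool_pos'],r,np.degrees(2*np.arctan2(r[1],r[0]))-90)
p,d=read_camera('side');X=cloud('side',d);print(grey_rect('side',p,X,.032,(.33,.48,-.245,-.12)))
p,d=read_camera('top');X=cloud('top',d);print(grey_rect('top',p,X,.032,(.33,.48,-.245,-.12)))
E
```

```text
[ 0.45216396 -0.33986449  0.09539459] [-1.95025180e+00 -2.46234672e+00  1.49642614e-04] -346.76054115107297
{'c': (410.9, -190.5), 'L': 70.7, 'W': 31.6, 'ang': -5.0, 'n': 345}
{'c': (410.5, -187.3), 'L': 70.7, 'W': 30.2, 'ang': -5.5, 'n': 269}
```

Call:
move_arm(deltas=[[[0, 0, 0], [0, 0, -0.4], -1], [[0, 0, 0], [0, 0, -0.7], -1], [[0, 0, 0], [0, 0, -0.85], -1], [[0, 0, 0], [0, 0, -0.91], -1], [[0, 0, 0], [0, 0, -0.91], -1]])

```text
time: 10.45
tool_pos: [0.453, -0.3395, 0.0051]
tcp_rot: [1.948, 2.463, -0.0]
wrist_force: [-0.7, -0.7, 0.0]
width: 1.002
```

Call:
move_arm(deltas=[[[0, 0, 0], [0, 0, 0], 1], [[0, 0, 0], [0, 0, 0], 1], [[0, 0, 0], [0, 0, 0], 1], [[0, 0, 0], [0, 0, 0], 1], [[0, 0, 0], [0, 0, 0], 1], [[0, 0, 0], [0, 0, 0], 1]], grip_force=70)

```text
time: 11.2
tool_pos: [0.4538, -0.3401, 0.0062]
tcp_rot: [1.947, 2.461, 0.0]
wrist_force: [1.2, 1.3, 6.4]
width: 0.784
```

Call:
move_arm(deltas=[[[0, 0, 0], [0, 0, 0.1], 1], [[0, 0, 0], [0, 0, 0.3], 1], [[0, 0, 0], [0, 0, 0.7], 1], [[0, 0, 0], [0, 0, 0.7], 1]])

```text
time: 11.7
tool_pos: [0.454, -0.3406, 0.0769]
tcp_rot: [1.946, 2.459, -0.0]
wrist_force: [0.3, -0.9, -6.5]
width: 0.784
```

```bash
python3 - <<'E'
from h import *
s=status.read_state();print(s['tool_pos'],s['tcp_rot'],s['wrist_force'],s['torque'])
p,d=read_camera('side');X=cloud('side',d)
save('side3.png',cv2.resize(p[180:384,200:472],(750,560)))
E
```

```text
[ 0.45403614 -0.34056812  0.07691008] [ 1.94556324e+00  2.45903862e+00 -3.78301324e-04] [ 0.33810368 -0.88228134 -6.45308395] [-0.08817725 -0.06913388 -0.00934128]
```

View pics/side3.png

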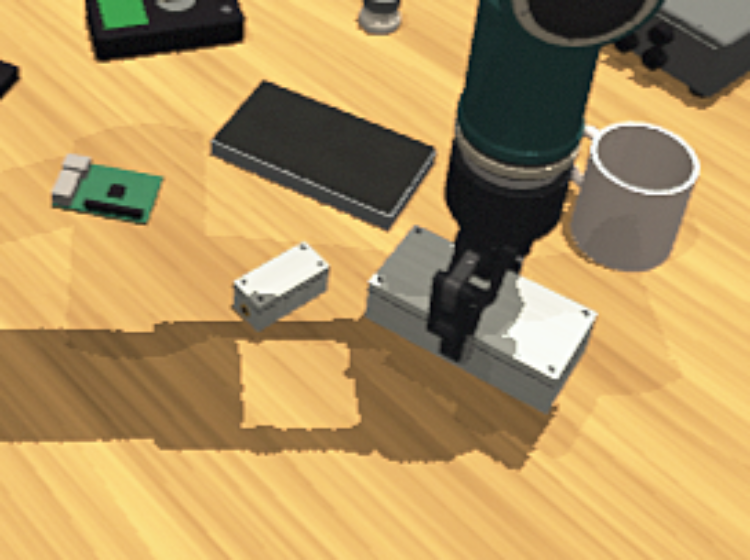

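The large case hangs level, and the wrist force shows about its weight. I carry it to the platform and stop just above.

Call:
move_arm(deltas=[[[0, 0, 0.01], [0.15, 0.4, 0.1], 1], [[0, 0, 0.03], [0.39, 1, 0.1], 1], [[0, 0, 0.047], [0.39, 1, 0.1], 1]])

```text
time: 12.12
tool_pos: [0.4899, -0.2342, 0.0813]
tcp_rot: [-1.847, -2.534, -0.001]
wrist_force: [0.2, -0.5, -7.0]
width: 0.784
```

Call:
move_arm(deltas=[[[0, 0, 0], [0.2, 0.5, 0], 1], [[0, 0, 0], [0.39, 1, 0], 1], [[0, 0, 0], [0.39, 1, 0], 1]])

```text
time: 12.5
tool_pos: [0.5293, -0.1358, 0.0819]
tcp_rot: [-1.849, -2.535, 0.001]
wrist_force: [-0.1, -0.6, -8.7]
width: 0.78
```

Call:
move_arm(deltas=[[[0, 0, 0], [0.16, 0.4, 0], 1], [[0, 0, 0], [0.16, 0.4, -0.25], 1], [[0, 0, 0], [0.16, 0.4, -0.45], 1], [[0, 0, 0], [0.16, 0.4, -0.45], 1], [[0, 0, 0], [0.16, 0.4, -0.45], 1]])

```text
time: 13.12
tool_pos: [0.5458, -0.0997, 0.0388]
tcp_rot: [-1.857, -2.533, 0.001]
wrist_force: [0.6, -0.3, -6.9]
width: 0.784
```

```bash
python3 - <<'E'
from h import *
s=status.read_state();r=s['tcp_rot'];print(s['tool_pos'],np.degrees(2*np.arctan2(r[1],r[0]))-90,s['wrist_force'])
E
```

```text
[ 0.54577093 -0.09974326  0.03881755] -342.51596883749187 [ 0.63414372 -0.32704706 -6.87022784]
```

Call:
move_arm(deltas=[[[0, 0, 0], [0.02, 0, -0.04], 1], [[0, 0, 0], [0.02, 0, -0.07], 1], [[0, 0, 0], [0.02, 0, -0.09], 1], [[0, 0, 0], [0.02, 0, -0.09], 1], [[0, 0, 0], [0.02, 0, -0.09], 1]])

```text
time: 13.75
tool_pos: [0.5483, -0.099, 0.0304]
tcp_rot: [1.857, 2.534, 0.0]
wrist_force: [0.2, 0.4, -6.1]
width: 0.779
```

Call:
move_arm(deltas=[[[0, 0, 0], [0, 0, -0.01], 1], [[0, 0, 0], [0, 0, -0.02], 1], [[0, 0, 0], [0, 0, -0.02], 1]])

```text
time: 14.12
tool_pos: [0.5484, -0.099, 0.0284]
tcp_rot: [1.857, 2.534, 0.0]
wrist_force: [-0.1, -0.2, -5.2]
width: 0.781
```

Call:
move_arm(deltas=[[[0, 0, 0], [0, -0.01, -0.005], 1], [[0, 0, 0], [0, -0.01, -0.01], 1], [[0, 0, 0], [0, -0.01, -0.01], 1]])

```text
time: 14.5
tool_pos: [0.5487, -0.0998, 0.0282]
tcp_rot: [1.857, 2.534, 0.001]
wrist_force: [-3.9, 4.1, 2.0]
width: 0.782
```

Call:
move_arm(deltas=[[[0, 0, 0], [0, 0, -0.005], 1], [[0, 0, 0], [0, 0, -0.01], 1], [[0, 0, 0], [0, 0, -0.01], 1]])

```text
time: 14.88
tool_pos: [0.5486, -0.0998, 0.0282]
tcp_rot: [1.857, 2.534, 0.001]
wrist_force: [-7.2, 3.5, 10.7]
width: 0.782
```

Contact came at 0.0282. I release, then rise and check.

Call:
move_arm(deltas=[[[0, 0, 0], [0, 0, 0.01], 1], [[0, 0, 0], [0, 0, 0.01], -1], [[0, 0, 0], [0, 0, 0.01], -1], [[0, 0, 0], [0, 0, 0.01], -1], [[0, 0, 0], [0, 0, 0.01], -1], [[0, 0, 0], [0, 0, 0.01], -1], [[0, 0, 0], [0, 0, 0.01], -1]])

```text
time: 15.75
tool_pos: [0.5483, -0.1, 0.0272]
tcp_rot: [-1.857, -2.534, 0.0]
wrist_force: [0.3, 0.2, -1.3]
width: 0.998
```

Call:
move_arm(deltas=[[[0, 0, 0], [0, 0, 0.15], -1], [[0, 0, 0], [0, 0, 0.5], -1], [[0, 0, 0], [0, 0, 1], -1], [[0, 0, 0], [0, 0, 1], -1]])

```text
time: 16.25
tool_pos: [0.5527, -0.101, 0.1338]
tcp_rot: [1.851, 2.525, 0.007]
wrist_force: [0.6, -0.7, 0.2]
width: 1.001
```

Call:
move_arm(deltas=[[[0, 0, 0.11], [-0.1, 0.5, 0.2], -1], [[0, 0, 0.22], [-0.2, 1, 0.4], -1], [[0, 0, 0.33], [-0.2, 1, 0.4], -1]])

```text
time: 16.62
tool_pos: [0.5286, 0.0028, 0.1693]
tcp_rot: [1.131, 2.928, 0.003]
wrist_force: [-0.5, -0.4, -0.6]
width: 0.995
```

Call:
move_arm(deltas=[[[0, 0, 0.11], [-0.1, 0.5, 0], -1], [[0, 0, 0.22], [-0.2, 1, 0], -1], [[0, 0, 0.33], [-0.2, 1, 0], -1]])

```text
time: 17.0
tool_pos: [0.507, 0.1029, 0.1672]
tcp_rot: [-0.342, -3.122, -0.001]
wrist_force: [0.3, -0.6, 0.0]
width: 0.996
```

Call:
move_arm(deltas=[[[0, 0, 0.11], [-0.1, 0.5, 0], -1], [[0, 0, 0.206], [-0.2, 1, 0], -1], [[0, 0, 0.206], [-0.2, 1, 0], -1]])

```text
time: 17.38
tool_pos: [0.4872, 0.2026, 0.1672]
tcp_rot: [0.157, -3.137, -0.001]
wrist_force: [-0.2, -0.2, -0.2]
width: 1.001
```

```bash
python3 - <<'E'
from h import *
s=status.read_state();r=s['tcp_rot'];print(s['tool_pos'],np.degrees(2*np.arctan2(r[1],r[0]))-90)
for c in('top','side'):
    p,d=read_camera(c);X=cloud(c,d)
    save(c+'4.png',cv2.resize(p,(800,600)))
    print(c,grey_rect(c,p,X,.062,(.4,.7,-.25,.05)),'small',grey_rect(c,p,X,.032,(.33,.48,-.245,-.12)))
    print(np.round(np.nanmedian(X[...,2][(abs(X[...,0]-.548)<.015)&(abs(X[...,1]+.1)<.03)]),4))
E
```

```text
[0.48723661 0.2025893  0.16724833] -264.2681446229518
top {'c': (545.9, -97.1), 'L': 138.9, 'W': 67.3, 'ang': -72.9, 'n': 1282} small {'c': (410.5, -187.3), 'L': 70.7, 'W': 30.2, 'ang': -5.6, 'n': 285}
0.0609
side {'c': (547.4, -100.7), 'L': 139.4, 'W': 68.5, 'ang': -72.3, 'n': 1116} small {'c': (410.8, -190.4), 'L': 70.5, 'W': 31.3, 'ang': -5.0, 'n': 340}
0.0626
```

View pics/top4.png

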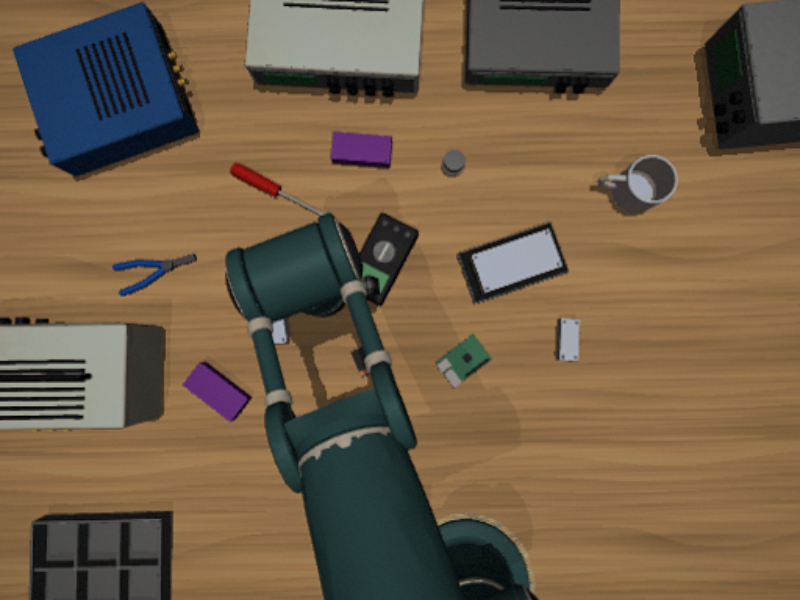

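The picture shows the large case centred on the platform at (512,262). In each camera its centre is within about 1.5 mm of the platform's, and its angle matches to 0.5°. The small case lies at (568,340). Next is the medium case.

Call:
move_arm(deltas=[[[0, 0, 0], [-0.1, 0.5, 0], -1], [[0, 0, 0], [-0.19, 1, 0], -1]])

```text
time: 17.73
tool_pos: [0.4699, 0.2991, 0.1673]
tcp_rot: [-0.143, 3.138, -0.001]
wrist_force: [1.0, -0.7, -0.9]
width: 1.004
```

Call:
move_arm(deltas=[[[0, 0, 0], [0, 0.28, -0.2], -1], [[0, 0, 0], [0, 0.28, -0.6], -1], [[0, 0, 0], [0, 0.28, -1], -1], [[0, 0, 0], [0, 0.28, -1], -1], [[0, 0, 0], [0, 0.28, -1], -1]])

```text
time: 18.35
tool_pos: [0.4705, 0.3275, 0.0684]
tcp_rot: [-0.147, 3.137, 0.001]
wrist_force: [-0.1, 0.8, 0.7]
width: 1.0
```

```bash
python3 - <<'E'
from h import *
s=status.read_state();r=s['tcp_rot'];print(s['tool_pos'],np.degrees(2*np.arctan2(r[1],r[0]))-90)
p,d=read_camera('side');X=cloud('side',d)
save('side5.png',cv2.resize(p[120:220,120:270],(750,500)))
E
```

```text
[0.47047799 0.32748071 0.06843242] 95.36570831169101
```

View pics/side5.png

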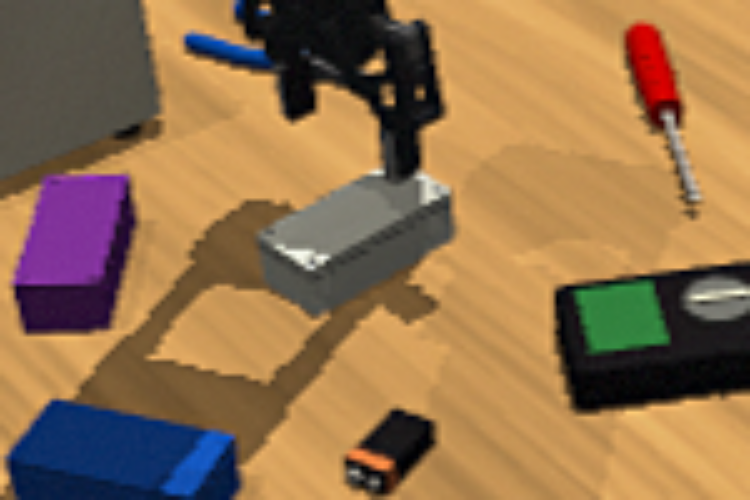

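The picture shows the open jaws straddling the grey case at (355,240). I make a small correction, then descend and grip.

Call:
move_arm(deltas=[[[0, 0, 0.004], [-0.02, 0.03, -0.2], -1], [[0, 0, 0.004], [-0.02, 0.03, -0.4], -1], [[0, 0, 0.004], [-0.02, 0.03, -0.58], -1], [[0, 0, 0.004], [-0.02, 0.03, -0.62], -1], [[0, 0, 0.004], [-0.02, 0.03, -0.62], -1]])

```text
time: 19.02
tool_pos: [0.4669, 0.3308, 0.0045]
tcp_rot: [0.16, -3.136, 0.001]
wrist_force: [0.9, -0.9, 0.3]
width: 0.996
```

Call:
move_arm(deltas=[[[0, 0, 0], [0, 0, 0], 1], [[0, 0, 0], [0, 0, 0], 1], [[0, 0, 0], [0, 0, 0], 1], [[0, 0, 0], [0, 0, 0], 1], [[0, 0, 0], [0, 0, 0], 1], [[0, 0, 0], [0, 0, 0], 1], [[0, 0, 0], [0, 0, 0], 1]], grip_force=55)

```text
time: 19.9
tool_pos: [0.4682, 0.3315, 0.0063]
tcp_rot: [-0.16, 3.136, 0.001]
wrist_force: [-0.6, -0.3, 5.8]
width: 0.576
```

Call:
move_arm(deltas=[[[0, 0, 0], [0, 0, 0.1], 1], [[0, 0, 0], [0, 0, 0.3], 1], [[0, 0, 0], [0, 0, 0.7], 1], [[0, 0, 0], [0, 0, 1], 1], [[0, 0, 0], [0, 0, 1], 1], [[0, 0, 0], [0, 0, 1], 1]])

```text
time: 20.65
tool_pos: [0.4665, 0.3305, 0.1045]
tcp_rot: [0.16, -3.136, 0.001]
wrist_force: [0.7, -0.8, -3.9]
width: 0.579
```

```bash
python3 - <<'E'
from h import *
s=status.read_state();r=s['tcp_rot'];print(s['tool_pos'],np.degrees(2*np.arctan2(r[1],r[0]))-90)
for z in (.126,.133,.14):
  for c in('side','top'):
    p,d=read_camera(c);X=cloud(c,d)
    print(z,c,grey_rect(c,p,X,z,(.38,.56,.23,.43),vmin=80))
E
```

```text
[0.46648213 0.33045605 0.10448882] -264.1743665618916
0.126 side {'c': (453.3, 338.2), 'L': 67.7, 'W': 50.2, 'ang': 5.8, 'n': 198}
0.126 top {'c': (505.8, 325.5), 'L': 27.9, 'W': 27.8, 'ang': -0.4, 'n': 93}
0.133 side {'c': (447.2, 327.0), 'L': 68.9, 'W': 48.2, 'ang': 5.8, 'n': 202}
0.133 top {'c': (505.2, 323.9), 'L': 27.7, 'W': 27.6, 'ang': -0.4, 'n': 94}
0.14 side {'c': (441.8, 317.2), 'L': 68.2, 'W': 47.7, 'ang': 5.8, 'n': 205}
0.14 top {'c': (504.6, 323.6), 'L': 27.6, 'W': 24.9, 'ang': -0.3, 'n': 86}
```

Call:
move_arm(deltas=[[[0, 0, -0.1], [0.05, -0.3, 0.05], 1], [[0, 0, -0.2], [0.1, -0.6, 0.1], 1], [[0, 0, -0.3], [0.16, -0.86, 0.1], 1]])

```text
time: 21.32
tool_pos: [0.4834, 0.2441, 0.1152]
tcp_rot: [0.585, 3.087, -0.0]
wrist_force: [0.7, -0.6, -4.1]
width: 0.577
```

Call:
move_arm(deltas=[[[0, 0, -0.1], [0.05, -0.3, 0], 1], [[0, 0, -0.2], [0.1, -0.6, 0], 1], [[0, 0, -0.3], [0.16, -0.86, 0], 1]])

```text
time: 21.7
tool_pos: [0.4991, 0.1578, 0.1148]
tcp_rot: [-1.29, -2.864, 0.001]
wrist_force: [-0.2, 0.1, -3.3]
width: 0.574
```

Call:
move_arm(deltas=[[[0, 0, -0.1], [0.05, -0.3, 0], 1], [[0, 0, -0.2], [0.1, -0.6, 0], 1], [[0, 0, -0.271], [0.16, -0.86, 0], 1]])

```text
time: 22.08
tool_pos: [0.5151, 0.0719, 0.1148]
tcp_rot: [-1.864, -2.528, 0.001]
wrist_force: [0.7, -0.2, -4.3]
width: 0.578
```

Call:
move_arm(deltas=[[[0, 0, 0], [0.1, -0.5, 0], 1], [[0, 0, 0], [0.16, -0.86, 0], 1]])

```text
time: 22.32
tool_pos: [0.5315, -0.0147, 0.115]
tcp_rot: [-1.859, -2.532, 0.0]
wrist_force: [0.5, -0.1, -3.5]
width: 0.577
```

Call:
move_arm(deltas=[[[0, 0, 0], [0.1, -0.5, 0], 1], [[0, 0, 0], [0.16, -0.86, 0], 1], [[0, 0, 0], [0.16, -0.86, -0.15], 1], [[0, 0, 0], [0.16, -0.86, -0.3], 1], [[0, 0, 0], [0.16, -0.86, -0.3], 1], [[0, 0, 0], [0.16, -0.86, -0.3], 1]])

```text
time: 23.08
tool_pos: [0.547, -0.098, 0.0849]
tcp_rot: [-1.857, -2.533, 0.0]
wrist_force: [1.0, 0.6, -3.8]
width: 0.574
```

```bash
python3 - <<'E'
from h import *
s=status.read_state();r=s['tcp_rot'];print(s['tool_pos'],(np.degrees(2*np.arctan2(r[1],r[0]))-90)%360,s['wrist_force'])
E
```

```text
[ 0.54697366 -0.09799602  0.08485887] 17.516495676847683 [ 0.96605247  0.62734557 -3.75502266]
```

Call:
move_arm(deltas=[[[0, 0, 0], [0, -0.01, -0.05], 1], [[0, 0, 0], [0, -0.01, -0.1], 1], [[0, 0, 0], [0, -0.01, -0.14], 1], [[0, 0, 0], [0, -0.01, -0.15], 1], [[0, 0, 0], [0, -0.01, -0.15], 1]])

```text
time: 23.7
tool_pos: [0.5472, -0.1001, 0.0702]
tcp_rot: [-1.859, -2.532, 0.0]
wrist_force: [-0.3, 0.1, -4.6]
width: 0.573
```

Call:
move_arm(deltas=[[[0, 0, 0], [0, 0, -0.005], 1], [[0, 0, 0], [0, 0, -0.01], 1], [[0, 0, 0], [0, 0, -0.01], 1]])

```text
time: 24.08
tool_pos: [0.5473, -0.1001, 0.0693]
tcp_rot: [1.859, 2.532, 0.0]
wrist_force: [-0.2, 0.8, -2.7]
width: 0.572
```

```bash
python3 - <<'E'
from h import *
s=status.read_state();r=s['tcp_rot'];print(s['tool_pos'],(np.degrees(2*np.arctan2(r[1],r[0]))-90)%360,s['wrist_force'])
E
```

```text
[ 0.54732366 -0.10005134  0.069345  ] 17.4359063866184 [-0.17421207  0.82898465 -2.72688173]
```

Call:
move_arm(deltas=[[[0, 0, 0], [0, 0, -0.004], 1], [[0, 0, 0], [0, 0, -0.008], 1], [[0, 0, 0], [0, 0, -0.008], 1]])

```text
time: 24.45
tool_pos: [0.5473, -0.1, 0.0684]
tcp_rot: [-1.859, -2.532, 0.0]
wrist_force: [-0.5, 0.5, -3.4]
width: 0.572
```

Call:
move_arm(deltas=[[[0, 0, 0], [0, 0, -0.004], 1], [[0, 0, 0], [0, 0, -0.008], 1], [[0, 0, 0], [0, 0, -0.008], 1]])

```text
time: 24.82
tool_pos: [0.5473, -0.1, 0.0683]
tcp_rot: [-1.859, -2.532, 0.0]
wrist_force: [-3.1, 1.8, 4.8]
width: 0.573
```

Call:
move_arm(deltas=[[[0, 0, 0], [0, 0, 0.008], 1], [[0, 0, 0], [0, 0, 0.008], -1], [[0, 0, 0], [0, 0, 0.008], -1], [[0, 0, 0], [0, 0, 0.008], -1], [[0, 0, 0], [0, 0, 0.008], -1], [[0, 0, 0], [0, 0, 0.008], -1], [[0, 0, 0], [0, 0, 0.008], -1]])

```text
time: 25.7
tool_pos: [0.5473, -0.1, 0.0685]
tcp_rot: [1.859, 2.532, 0.0]
wrist_force: [0.0, -0.3, -0.6]
width: 1.001
```

Call:
move_arm(deltas=[[[0, 0, 0], [0, 0, 0.15], -1], [[0, 0, 0], [0, 0, 0.5], -1], [[0, 0, 0], [0, 0, 1], -1], [[0, 0, 0], [0, 0, 1], -1]])

```text
time: 26.2
tool_pos: [0.5514, -0.101, 0.1752]
tcp_rot: [1.853, 2.524, 0.007]
wrist_force: [1.0, -0.0, -0.0]
width: 0.999
```

Call:
move_arm(deltas=[[[0, 0, 0.11], [-0.4, -0.2, 0], -1], [[0, 0, 0.22], [-0.8, -0.5, 0], -1], [[0, 0, 0.33], [-1, -0.6, 0], -1], [[0, 0, 0.44], [-1, -0.6, 0], -1]])

```text
time: 26.7
tool_pos: [0.4453, -0.1606, 0.1682]
tcp_rot: [-0.885, -3.013, 0.0]
wrist_force: [0.6, -0.2, -0.2]
width: 1.001
```

Call:
move_arm(deltas=[[[0, 0, 0.11], [-0.37, -0.29, 0], -1], [[0, 0, 0.22], [-0.37, -0.29, -0.3], -1], [[0, 0, 0.308], [-0.37, -0.29, -0.6], -1], [[0, 0, 0.308], [-0.37, -0.29, -0.8], -1], [[0, 0, 0.308], [-0.37, -0.29, -0.8], -1], [[0, 0, 0.308], [-0.37, -0.29, -0.8], -1]])

```text
time: 27.45
tool_pos: [0.4108, -0.1893, 0.0892]
tcp_rot: [0.144, 3.137, -0.001]
wrist_force: [0.4, -1.3, 0.4]
width: 0.998
```

```bash
python3 - <<'E'
from h import *
s=status.read_state();r=s['tcp_rot'];print(s['tool_pos'],(np.degrees(2*np.arctan2(r[1],r[0]))-90)%360)
for c in('top','side'):
    p,d=read_camera(c);X=cloud(c,d)
    save(c+'6.png',cv2.resize(p[100:320,180:470],(790,600)))
    print(c,[grey_rect(c,p,X,.098,(.4,.7,-.25,.05),vmin=v) for v in(110,150)])
    print(np.round(np.nanmedian(X[...,2][(abs(X[...,0]-.548)<.01)&(abs(X[...,1]+.1)<.02)]),4))
E
```

```text
[ 0.41075724 -0.18926142  0.08924047] 84.75408925174042
top [{'c': (544.7, -99.5), 'L': 104.4, 'W': 50.3, 'ang': -72.4, 'n': 749}, {'c': (546.2, -99.5), 'L': 103.5, 'W': 46.5, 'ang': -72.9, 'n': 699}]
0.0971
side [{'c': (560.8, -137.4), 'L': 53.8, 'W': 36.0, 'ang': 39.0, 'n': 202}, {'c': (560.7, -136.1), 'L': 52.4, 'W': 34.0, 'ang': 39.0, 'n': 192}]
0.1013
```

View pics/side6.png

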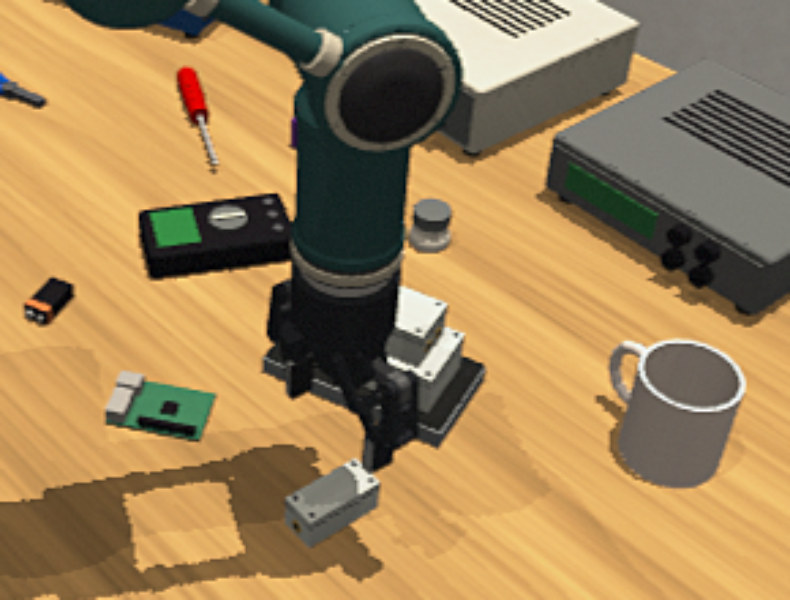

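The picture shows the medium case sitting flat on the large one behind the gripper. The top view puts it about 2 mm along from the large case's centre with the angle matching, which is fine. The jaws straddle the small case at (333,500). I grip it.

Call:
move_arm(deltas=[[[0, 0, 0], [0, 0, -0.3], -1], [[0, 0, 0], [0, 0, -0.6], -1], [[0, 0, 0], [0, 0, -0.78], -1], [[0, 0, 0], [0, 0, -0.84], -1], [[0, 0, 0], [0, 0, -0.84], -1]])

```text
time: 28.18
tool_pos: [0.4108, -0.1893, 0.005]
tcp_rot: [0.144, 3.138, -0.001]
wrist_force: [-0.0, -0.3, 0.2]
width: 1.003
```

Call:
move_arm(deltas=[[[0, 0, 0], [0, 0, 0], 1], [[0, 0, 0], [0, 0, 0], 1], [[0, 0, 0], [0, 0, 0], 1], [[0, 0, 0], [0, 0, 0], 1], [[0, 0, 0], [0, 0, 0], 1], [[0, 0, 0], [0, 0, 0], 1], [[0, 0, 0], [0, 0, 0], 1], [[0, 0, 0], [0, 0, 0], 1]], grip_force=40)

```text
time: 29.18
tool_pos: [0.4109, -0.1893, 0.0051]
tcp_rot: [0.144, 3.137, -0.001]
wrist_force: [0.6, 0.6, 5.6]
width: 0.367
```

Call:
move_arm(deltas=[[[0, 0, 0], [0, 0, 0.1], 1], [[0, 0, 0], [0, 0, 0.3], 1], [[0, 0, 0], [0, 0, 0.7], 1], [[0, 0, 0], [0, 0, 1], 1], [[0, 0, 0], [0, 0, 1], 1]])

```text
time: 29.8
tool_pos: [0.4122, -0.1901, 0.1071]
tcp_rot: [0.143, 3.133, -0.004]
wrist_force: [-0.1, 0.8, -1.6]
width: 0.365
```

Call:
move_arm(deltas=[[[0, 0, -0.1], [0, 0, 0.3], 1], [[0, 0, -0.2], [0, 0, 0.4], 1], [[0, 0, -0.3], [0.3, 0.2, 0.4], 1], [[0, 0, -0.4], [0.6, 0.4, 0.4], 1], [[0, 0, -0.5], [0.8, 0.5, 0.4], 1], [[0, 0, -0.5], [0.8, 0.5, 0.4], 1]])

```text
time: 30.55
tool_pos: [0.4901, -0.138, 0.1426]
tcp_rot: [-1.329, -2.844, 0.0]
wrist_force: [-0.9, -0.1, -1.6]
width: 0.362
```

```bash
python3 - <<'E'
from h import *
s=status.read_state();r=s['tcp_rot'];print(s['tool_pos'],(np.degrees(2*np.arctan2(r[1],r[0]))-90)%360,s['wrist_force'],s['width'])
E
```

```text
[ 0.49008677 -0.13802692  0.14255089] 39.91410402043101 [-0.90999974 -0.12227359 -1.62372376] 0.36217888929478803
```

Call:
move_arm(deltas=[[[0, 0, -0.1], [0.3, 0.2, 0], 1], [[0, 0, -0.2], [0.56, 0.38, 0], 1], [[0, 0, -0.249], [0.56, 0.38, 0], 1], [[0, 0, -0.249], [0.56, 0.38, -0.15], 1], [[0, 0, -0.249], [0.56, 0.38, -0.3], 1], [[0, 0, -0.249], [0.56, 0.38, -0.33], 1], [[0, 0, -0.249], [0.56, 0.38, -0.33], 1]])

```text
time: 31.42
tool_pos: [0.5455, -0.1012, 0.1106]
tcp_rot: [-1.86, -2.53, 0.001]
wrist_force: [0.3, 0.5, -1.5]
width: 0.368
```

```bash
python3 - <<'E'
from h import *
s=status.read_state();r=s['tcp_rot'];print(s['tool_pos'],(np.degrees(2*np.arctan2(r[1],r[0]))-90)%360,s['wrist_force'])
E
```

```text
[ 0.545513   -0.10118038  0.11064086] 17.357392254111062 [ 0.33817307  0.54605598 -1.45357898]
```

Call:
move_arm(deltas=[[[0, 0, 0], [0.01, 0.01, -0.03], 1], [[0, 0, 0], [0.015, 0.01, -0.05], 1], [[0, 0, 0], [0.015, 0.01, -0.06], 1], [[0, 0, 0], [0.015, 0.01, -0.06], 1], [[0, 0, 0], [0.015, 0.01, -0.06], 1]])

```text
time: 32.05
tool_pos: [0.5479, -0.1, 0.1056]
tcp_rot: [1.861, 2.531, 0.0]
wrist_force: [-0.3, 0.2, -2.3]
width: 0.365
```

Call:
move_arm(deltas=[[[0, 0, 0], [0, 0, -0.004], 1], [[0, 0, 0], [0, 0, -0.008], 1], [[0, 0, 0], [0, 0, -0.008], 1]])

```text
time: 32.42
tool_pos: [0.5478, -0.1, 0.1046]
tcp_rot: [-1.861, -2.531, 0.0]
wrist_force: [-0.3, 0.6, -2.3]
width: 0.363
```

Call:
move_arm(deltas=[[[0, 0, 0], [-0.006, 0, -0.004], 1], [[0, 0, 0], [-0.006, 0, -0.008], 1], [[0, 0, 0], [-0.006, 0, -0.008], 1]])

```text
time: 32.8
tool_pos: [0.5471, -0.1, 0.1038]
tcp_rot: [-1.861, -2.531, 0.0]
wrist_force: [0.0, 1.1, -2.0]
width: 0.365
```

Call:
move_arm(deltas=[[[0, 0, 0], [0, 0, -0.003], 1], [[0, 0, 0], [0, 0, -0.005], 1], [[0, 0, 0], [0, 0, -0.005], 1]])

```text
time: 33.17
tool_pos: [0.5472, -0.1, 0.1034]
tcp_rot: [1.861, 2.531, -0.0]
wrist_force: [0.5, -0.4, -1.3]
width: 0.37
```

Call:
move_arm(deltas=[[[0, 0, 0], [0, 0, -0.003], 1], [[0, 0, 0], [0, 0, -0.006], 1], [[0, 0, 0], [0, 0, -0.006], 1]])

```text
time: 33.55
tool_pos: [0.5473, -0.1, 0.1032]
tcp_rot: [1.861, 2.531, 0.0]
wrist_force: [-2.2, 0.1, 3.5]
width: 0.364
```

Call:
move_arm(deltas=[[[0, 0, 0], [0, 0, -0.003], 1], [[0, 0, 0], [0, 0, -0.006], 1], [[0, 0, 0], [0, 0, -0.006], 1]])

```text
time: 33.92
tool_pos: [0.5473, -0.1, 0.1032]
tcp_rot: [1.861, 2.531, 0.0]
wrist_force: [-3.9, 1.3, 6.5]
width: 0.372
```

Contact. I release, rise, move clear and do a final check.

Call:
move_arm(deltas=[[[0, 0, 0], [0, 0, 0.008], 1], [[0, 0, 0], [0, 0, 0.008], -1], [[0, 0, 0], [0, 0, 0.008], -1], [[0, 0, 0], [0, 0, 0.008], -1], [[0, 0, 0], [0, 0, 0.008], -1], [[0, 0, 0], [0, 0, 0.008], -1], [[0, 0, 0], [0, 0, 0.008], -1], [[0, 0, 0], [0, 0, 0.008], -1]])

```text
time: 34.92
tool_pos: [0.5472, -0.1, 0.103]
tcp_rot: [-1.861, -2.531, -0.0]
wrist_force: [0.2, 0.6, -0.5]
width: 1.001
```

Call:
move_arm(deltas=[[[0, 0, 0], [0, 0, 0.15], -1], [[0, 0, 0], [0, 0, 0.5], -1], [[0, 0, 0], [0, 0, 1], -1], [[0, 0, 0], [0, 0, 1], -1]])

```text
time: 35.42
tool_pos: [0.5511, -0.1009, 0.2098]
tcp_rot: [1.855, 2.523, 0.007]
wrist_force: [1.1, -0.2, -0.2]
width: 1.0
```

Call:
move_arm(deltas=[[[0, 0, 0], [-0.1, 0.5, 0], -1], [[0, 0, 0], [-0.2, 1, 0], -1]])

```text
time: 35.67
tool_pos: [0.5268, 0.0006, 0.2032]
tcp_rot: [1.864, 2.529, 0.001]
wrist_force: [1.2, 0.8, -0.2]
width: 0.997
```

Call:
move_arm(deltas=[[[0, 0, 0], [-0.1, 0.5, 0], -1], [[0, 0, 0], [-0.2, 1, 0], -1]])

```text
time: 35.92
tool_pos: [0.5065, 0.1014, 0.203]
tcp_rot: [1.862, 2.531, 0.0]
wrist_force: [0.8, 0.4, 0.1]
width: 1.003
```

Call:
move_arm(deltas=[[[0, 0, 0], [-0.1, 0.5, 0], -1], [[0, 0, 0], [-0.2, 1, 0], -1], [[0, 0, 0], [-0.2, 1, 0], -1], [[0, 0, 0], [-0.2, 1, 0], -1]])

```text
time: 36.42
tool_pos: [0.4869, 0.1997, 0.2028]
tcp_rot: [1.86, 2.532, -0.001]
wrist_force: [0.1, -0.2, -0.7]
width: 0.998
```

```bash
python3 - <<'E'
from h import *
for c in('top','side'):
    p,d=read_camera(c);X=cloud(c,d)
    if c=='side':save('side7.png',cv2.resize(p[180:300,250:410],(800,600)))
    else: save('top7.png',cv2.resize(p,(800,600)))
    b=(.4,.7,-.25,.05)
    print(c,'small',grey_rect(c,p,X,.130,b),np.round(np.nanmedian(X[...,2][(abs(X[...,0]-.548)<.006)&(abs(X[...,1]+.1)<.006)]),4))
    for z in(.098,.062): print(z,rect_at(X,p,z-.012,z+.012,b))
E
```

```text
top small {'c': (545.0, -100.2), 'L': 70.6, 'W': 32.3, 'ang': -71.4, 'n': 322} 0.1298
0.098 {'c': (544.8, -99.0), 'med': array([533.8, -82.6,  97.2]), 'L': 106.1, 'W': 50.4, 'ang': -72.2, 'n': 352}
0.062 {'c': (545.0, -97.0), 'med': array([522.7, -49.9,  61.2]), 'L': 139.6, 'W': 68.4, 'ang': -72.7, 'n': 366}
side small {'c': (547.0, -103.6), 'L': 70.4, 'W': 31.9, 'ang': -72.8, 'n': 242} 0.1306
0.098 {'c': (546.9, -103.1), 'med': array([ 532.7, -124.1,   97.9]), 'L': 107.2, 'W': 55.4, 'ang': -72.5, 'n': 544}
0.062 {'c': (546.1, -101.8), 'med': array([ 525.7, -132. ,   62.2]), 'L': 141.5, 'W': 71.6, 'ang': -71.5, 'n': 691}
```

View pics/side7.png

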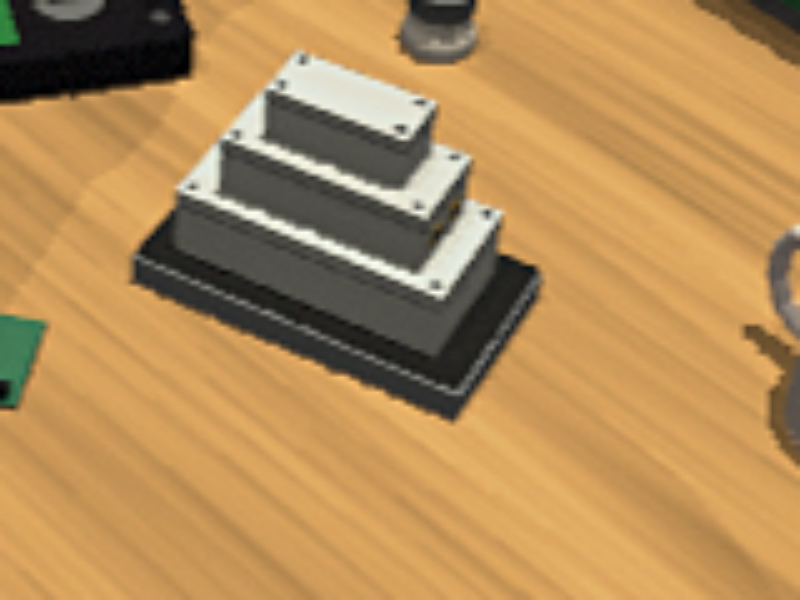

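View pics/top7.png

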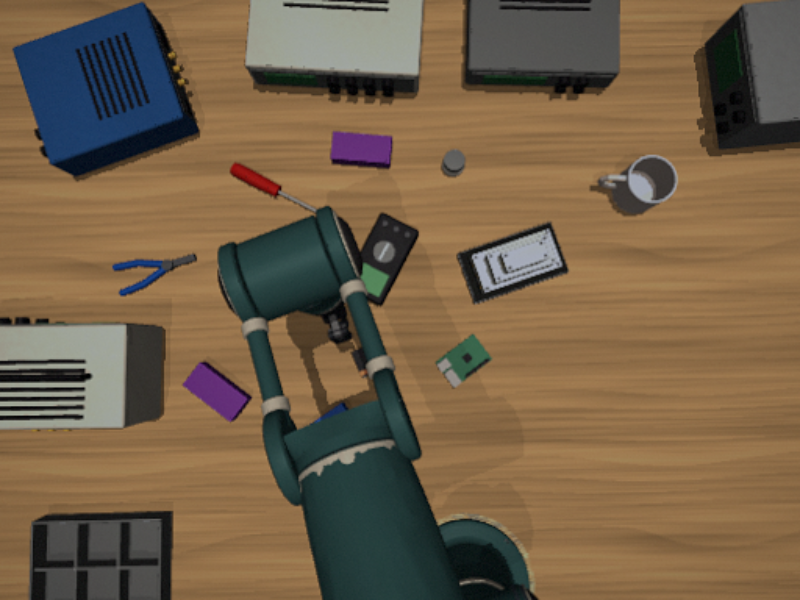

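The three cases are stacked straight and square on the platform, and everything else in view is where it was. The arm is clear, so I hand in.

```bash
python3 -c "
from workcell import order;print(order.finish_job())"
```

```text
the job is handed in; nothing more can be done
None
```

The three aluminium cases are stacked on the platform, large then medium then small, and I handed the job in at about 36.5 s of the 72 s allowed. I took the small case off first and parked it on the bench, then placed each case at light contact (about 11 N or less at the wrist).

**Last checks:**
- **Height:** the stack top measures 130–131 mm, against 130 mm expected.
- **Centring:** each case centre is within about 2.5 mm of the one below. The medium case sits about 2 mm along the large one's length.
- **Angle:** the long sides agree to about 1°.
- **Support and bystanders:** every base is fully supported. The other objects in view look unmoved; in the last top picture the arm partly hid the blue box, the battery and the screwdriver tip.

**Disagreements:** the two cameras differ by 1–5 mm in absolute position, mostly in y, so I averaged them or compared within one camera. The top view of the small case read -71.4°, while the side view read -72.8° and the gripper about -72.7°. I took the top reading as pixel noise.

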